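# Reload a countertop water filter and hold its keyed cap home

## Robot

A 7-joint arm with a two-finger parallel gripper is mounted at the origin on the work surface. World frame = base frame: x ahead of the robot, y to its left, z up, the work surface at z = 0. Lengths are in m, angles in rad, forces in N, time in s.
With the tool pointing down it reaches from about 0.35 to 0.9 m from the base axis. Payload 8.1 kg.
Tool frame: the origin (TCP) lies at the very end of the fingers, on their centre line; the grasp point (between the pads) lies 19 mm behind it; z points along the fingers, y is the line along which they close (so a half turn about z gives the same grasp; the last joint's range is limited). The gripper opens to 92 mm and grips with 3 to 60 N. Pads are 19 mm wide; open, the fingers measure 130 mm over their backs; the gripper's body (75 mm by 190 mm) begins 47 mm behind the grasp point.
Start: joints at [1.153, 0.434, 0.025, 1.573, -0.012, 1.134, -0.075], TCP at [0.193, -0.594, 0.227] pointing down, gripper open.
Joint ranges: [-2.62, 2.62], [-0.44, 2.09], [-1.27, 1.32], [0.08, 2.57], [-1.32, 4.46], [0.12, 2], [-2.74, 2.74]. Speed limits (rad/s): [2.22, 2.22, 3.01, 3.01, 3.14, 3.14, 3.14].

## Interface

Orientations are given as a rotation vector (axis times angle).
In Python, from cell import arm gives the robot as it stands.
- The arm moves only by the shell command python3 -m pendant 'ROWS' [FORCE]. ROWS is a JSON object of lists of equal length, an entry for each row: "slide": the shift along the tool's x, y, z in units of 0.3 m (1.0 is 0.3 m), a list of three; "dr": the turn, a rotation vector about the tool's x, y, z in units of 0.12 rad (1.0 is 0.12 rad), a list of three; "claw": the opening, from 0 (shut) to 1 (fully open). In form: {"slide": [[tx, ty, tz], ...], "dr": [[ax, ay, az], ...], "claw": [claw, ...]}. A call has 1 to 10 rows; each row shifts and turns the commanded pose from where the row before left it, along the tool's axes as they then stand; what a row does not reach is not made up. A row lasts 1/10 s, in which the tool goes at most 50 mm and 8.59 degrees, less where a joint would pass 70% of its speed; a pose out of reach is approached as far as the arm can. A call with a number of a shift or a turn outside -1 to 1 is refused whole. A call with a gripper value outside its range is refused whole. The fingers move at their own pace and stop on an object; FORCE is the grip in N (left out, the last holds). Time passes only in rows, so rows that do not move let the fingers close. It gives the time, the measured TCP pose, the force, the opening and the grip force at its end, in the units of the state.
- arm.observe(): the state, without advancing time (a new reading comes with each control period).
- arm.get_image(name): name is "scene" or "top"; returns the picture (480x640x3 uint8, red, green, blue); there is no depth.
- arm.calibration(name): a dict with "K" (3x3 intrinsics, pixels), "xyz" and "orientation" of the camera in the world. Camera axes: x right, y up, looking along -z (the intrinsics and any distortion apply to the point x, -y, -z); pixel columns grow to the right and rows downward; lengths in m; the calibration is good to about 2 mm. A picture is of the moment at which its call begins. calibration takes no time and is no camera call.
- arm.sign_off(): hands the job in; it is judged then, once.
The state is a dict: "clock": time; "joints": joint angles; "dq": joint speeds; "joint_efforts": joint torques, N m; "position": TCP position; "ee_rot": TCP orientation; "force": force on the tool from outside, world axes, zero at the start; "ft_torque": the same for the moment, N m; "width": opening from 0.0 (shut) to 1.0 (fully open); "gripper_force": force on a finger pad.
Only numpy, scipy, OpenCV 4.12 (cv2) and the standard library are available. Lean on these libraries where they do the work, as an engineer would, in place of code of your own. Each camera call takes 0.05 s, during which the arm holds its last target. There are 200 camera calls.

## Task

Put fresh parts in the countertop water filter: stand the cartridge, neck up, in the housing's round pocket, let go of it, then slip the spacer sleeve over its neck and let go of that too. Then take the knurled cap, set it over the tube, turn it while pushing down until its hidden keyways drop over the pins, and press it all the way down onto the housing's shoulder against the spring. Finish while still holding the cap pressed home - do not let go - and do not disturb the mug and the two jars.

Things in the scene. Friction and masses are not known exactly. Their poses are not given: they have to be found in the camera images.
- housing: Fixed white filter housing, round about its upright z axis; origin on the counter under the axis. Foot 104 mm across; body 72 mm across up to a flat shoulder 75 mm high; on it a grey tube 45 mm across, 37 mm bore, rim at 95 mm, top 5 mm bevelled outside. The bore is the pocket. A steel spout sticks out along -x to 102 mm from the axis, below 65 mm height.
- pocket_mouth (a point): Centre of the tube's open top, on the axis, level with the rim, 95 mm above the counter. The pocket is 32 mm deep to the spring seat. Foot of the cartridge when in: 63 mm above the counter; foot of the sleeve on it: 87 mm, its top 117 mm; top of the cartridge's neck: 109 mm.
- pin_level (a point): Point on the housing's axis, 85 mm above the counter, level with the tops of five steel pins. The pins are 6 mm thick, stick 6 mm out of the tube all round (to 28.5 mm from the axis), 72 degrees apart; the angle they stand at differs each time and is not told by the housing's yaw.
- seat (a joint): Spring seat, a steel disc at the pocket's floor: 0 is up (also with cartridge and sleeve resting on it), grows as it is pressed down (m), stop at 0.010. About 5 N to start it and 1 N more per mm; with the cap fully home over cartridge and sleeve it reads 0.006 (about 11 N).
- cartridge: Filter cartridge, white with a grey band, 0.12 kg, standing neck up on the counter. Lower part 33 mm across, 24 mm high, bevelled foot; above it a neck 18 mm across, to 46 mm total height. Origin at the centre of its underside, z up its axis. Grip the neck with the fingertips over 33 mm above the foot, so that they clear the tube's rim when it is in.
- spacer: Spacer sleeve, a plain grey tube standing on the counter: 33 mm outside, 22 mm bore, 30 mm high, 0.05 kg, both ends bevelled 2 mm. Origin at the centre of its underside, z up its axis. It slips over the cartridge's neck onto the cartridge's step, its lowest 8 mm then inside the pocket: grip it with the fingertips over 9 mm above its foot.
- cap: Knurled white cap, 64 mm across, 42 mm high, 0.15 kg, open side down, closed flat top. Origin at the centre of its underside, z up. Inside, hidden: a ring 10 mm high at the lower end, 49 mm bore, with five keyways 11 mm wide 72 degrees apart; above it a cavity to a ceiling 36 mm up. It binds if a keyway edge bears on a pin: give way to the twist, then push.
- cap_top (a point): Centre of the cap's top, 42 mm above its underside. Set over the tube, the cap rests on the pins (top 127 mm above the counter). Turned up to 72 degrees either way under a push of a few N it drops (keyway play 0.09 rad either side), meets the spring 4 mm further down, and is home on the shoulder 10 mm down (top 117 mm). Let go, it springs up a few mm.
- mug: Bystander: blue ceramic mug, 76 mm across, 90 mm high; origin at the centre of its underside.
- spice_jar: Bystander: small amber spice jar with a black lid, 44 mm across, 85 mm high; origin at the centre of its underside.
- sugar_jar: Bystander: brown jar with a wooden lid, 90 mm across, 80 mm high; origin at the centre of its underside.
Mind the look-alikes: they are no part of the job. What is shaped like the cap but blue is not meant. Leave any red look-alike of the housing alone.

How it is judged:
On the way, in this order (a step that is already met when the one before it is completed fails the run):
1. the cartridge stands upright in the pocket on the seat, let go (horizontal distance between cartridge and housing below 0.004 m and z of cartridge in the frame of housing between 0.05 and 0.066 m and angle between cartridge's own z axis and vertical below 0.12 rad and contact force between the fingers and cartridge below 0.1 N), for 0.2 s.
2. the spacer sleeve sits over the neck on the cartridge's step, let go (horizontal distance between spacer and housing below 0.005 m and z of spacer in the frame of housing below 0.09 m and angle between spacer's own z axis and vertical below 0.12 rad and horizontal distance between cartridge and housing below 0.004 m and z of cartridge in the frame of housing below 0.066 m and contact force between the fingers and spacer below 0.1 N), for 0.2 s.
3. the cap has dropped over the pins (z of cap in the frame of housing below 0.0815 m and horizontal distance between cap and housing below 0.005 m), for 0.1 s.
At the end, for the whole second after the job is handed in: Cap square on the shoulder (underside within 1.5 mm of it, 4.5 mm of the axis, tilt under 0.06 rad), pressing sleeve and cartridge in the pocket so that the spring seat is down over 4.2 mm; the fingers still press the cap (over 2 N), all still through the last second (z of cap in the frame of housing between 0.072 and 0.0765 m and horizontal distance between cap and housing below 0.0045 m and angle between cap's own z axis and vertical below 0.06 rad and value of joint seat above 0.0042 m and horizontal distance between cartridge and housing below 0.004 m and z of cartridge in the frame of housing below 0.0605 m and horizontal distance between spacer and housing below 0.005 m and z of spacer in the frame of housing below 0.0845 m and angle between each of cartridge, spacer's own z axis and vertical below 0.12 rad and contact force between the fingers and cap above 2 N and contact force between cap and spacer above 2 N and linear speed of cap below 0.01 m/s); the arm keeps its last pose, push and grip.
It fails at once if the mug is pushed more than 15 mm or tipped (distance of mug from where it was at the start of the episode above 0.015 m or angle between mug's own z axis and vertical above 0.3 rad).
It fails at once if the spice jar is pushed more than 15 mm or tipped (distance of spice_jar from where it was at the start of the episode above 0.015 m or angle between spice_jar's own z axis and vertical above 0.3 rad).
It fails at once if the sugar jar is pushed more than 15 mm or tipped (distance of sugar_jar from where it was at the start of the episode above 0.015 m or angle between sugar_jar's own z axis and vertical above 0.3 rad).
It also fails if it takes over 72 s, if anything falls off the work surface, if the arm or the gripper's body presses on something with over 40 N, if the wrist force passes 120 N, or if a joint passes its speed limit or range.

## Working session

There is one attempt and no reset: what is moved stays moved. The work goes in short steps, Python scripts to look and compute and a shell command to move; the robot and the scene stay as the last step left them, time stands still between calls to the robot, and variables do not carry over. Pictures are saved under pics/ and viewed, at most 12 in all, crops included, and the job is handed in when it is done.

```bash
mkdir -p pics; python3 - <<'E'
from cell import arm
import cv2,numpy as np
for n in ("scene","top"):
    im=arm.get_image(n); cv2.imwrite(f"pics/{n}0.png",im[:,:,::-1]); c=arm.calibration(n); print(n,c)
o=arm.observe(); print(o)
E
```

```text
scene {'K': array([[444.27466608,   0.        , 322.81537881],
       [  0.        , 444.27466608, 240.46180757],
       [  0.        ,   0.        ,   1.        ]]), 'xyz': array([ 1.08411437, -0.21661258,  0.64321571]), 'orientation': array([0.7418762 , 0.4804001 , 1.02514929])}
top {'K': array([[528.93545104,   0.        , 326.82999047],
       [  0.        , 528.93545104, 249.4170221 ],
       [  0.        ,   0.        ,   1.        ]]), 'xyz': array([0.38287583, 0.0549002 , 1.27525201]), 'orientation': array([ 0.07617507, -0.10263329, -1.57373812])}
{'clock': 0.1, 'joints': array([ 1.1533934 ,  0.43515841,  0.0249745 ,  1.57398853, -0.01159304,
        1.13398403, -0.07512267]), 'dq': array([ 5.89129180e-05, -3.39469937e-03, -6.69086958e-04, -1.65259068e-03,
       -1.88130236e-04,  1.00175467e-03, -1.31663693e-03]), 'joint_efforts': array([ 4.35330687e-03, -6.69129109e+01,  9.88344848e-01, -3.15148222e+01,
       -6.06052252e-02,  3.73663567e-02,  7.01390195e-05]), 'position': array([ 0.19332833, -0.5938799 ,  0.22602708]), 'ee_rot': array([-3.10144598e+00, -4.92101300e-01,  5.49146048e-04]), 'force': array([-0.0816441 , -0.1021419 , -0.21214603]), 'ft_torque': array([-0.01456603, -0.02142735,  0.01732582]), 'gripper_force': 0.0, 'width': 1.0017095058951488}
```

View pics/scene0.png

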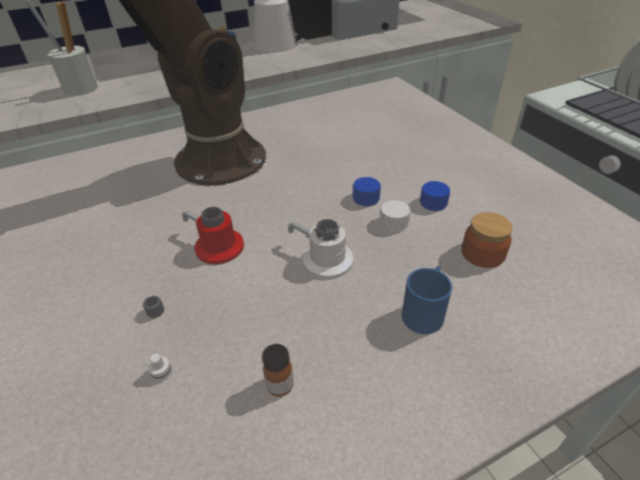

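View pics/top0.png

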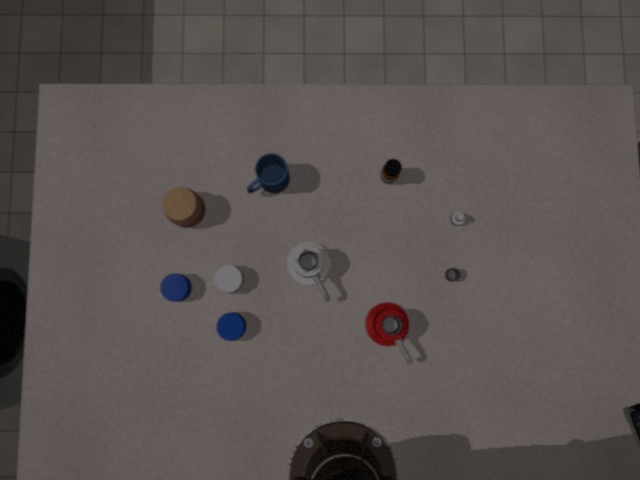

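The views give these candidates:
- **Housing:** the white one at top (308,262) and scene (327,245). The red one at top (388,324) is the look-alike.
- **Cap:** the white one at top (229,279) and scene (395,215). The blue ones at top (176,288) and (231,326) are look-alikes.
- **Cartridge:** top (459,218), scene (158,366).
- **Spacer:** top (452,275), scene (153,307).

I'll confirm these in one enlarged crop sheet and measure them.

```bash
cat > h.py <<'E'
from cell import arm
import cv2,numpy as np
from scipy.spatial.transform import Rotation as R
C={n:arm.calibration(n) for n in("scene","top")}
def ray(n,uv):
    c=C[n];K=c["K"];d=np.array([(uv[0]-K[0,2])/K[0,0],-(uv[1]-K[1,2])/K[1,1],-1.])
    return c["xyz"],R.from_rotvec(c["orientation"]).apply(d)
def plane(n,uv,z):
    o,d=ray(n,uv);return o+d*(z-o[2])/d[2]
def proj(n,p):
    c=C[n];q=R.from_rotvec(c["orientation"]).inv().apply(np.asarray(p)-c["xyz"]);K=c["K"]
    return np.array([K[0,0]*q[0]/-q[2]+K[0,2],K[1,1]*-q[1]/-q[2]+K[1,2]])
def tri(a,b):
    A=[];B=[]
    for n,uv in(("scene",a),("top",b)):
        o,d=ray(n,uv);d/=np.linalg.norm(d);M=np.eye(3)-np.outer(d,d);A.append(M);B.append(M@o)
    p=np.linalg.lstsq(np.vstack(A),np.hstack(B),rcond=None)[0]
    return p,[np.linalg.norm(M@p-b) for M,b in zip(A,B)]
def tool(p=None):
    o=arm.observe();return o["position"],R.from_rotvec(o["ee_rot"])
E
python3 - <<'E'
import cv2,numpy as np
s=cv2.imread("pics/scene0.png");t=cv2.imread("pics/top0.png")
P=[[(327,243),(395,215),(158,366),(153,307)],[(308,262),(229,279),(459,218),(452,275)]]
rows=[]
for im,ps,g in((s,P[0],1),(t,P[1],1.8)):
    r=[]
    for i,(u,v) in enumerate(ps):
        h=33 if i<2 else 20
        c=im[v-h:v+h,u-h:u+h]; r.append(cv2.resize(cv2.convertScaleAbs(c,alpha=g),(200,200),interpolation=cv2.INTER_CUBIC))
    rows.append(np.hstack(r))
cv2.imwrite("pics/crops.png",np.vstack(rows))
E
```

```text
(no output)
```

View pics/crops.png

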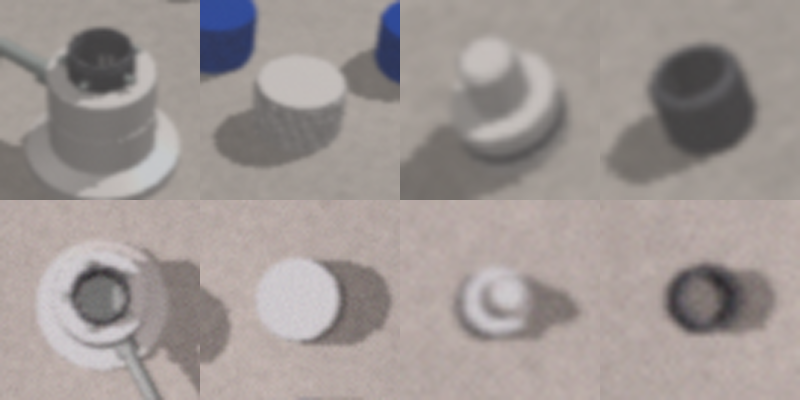

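The crops confirm all four: the housing is white with a grey tube, the cap has white knurling, the cartridge stands neck up, and the spacer is a dark sleeve. Next I'll measure them.

```bash
cat > m.py <<'E'
from h import *
s=cv2.imread("pics/scene0.png").astype(float);t=cv2.imread("pics/top0.png").astype(float)
def comp(im,u,v,f,h=40):
    c=im[v-h:v+h,u-h:u+h]; c=cv2.resize(c,None,fx=4,fy=4,interpolation=cv2.INTER_CUBIC)
    m=f(c).astype(np.uint8); n,l,st,ce=cv2.connectedComponentsWithStats(m)
    # component nearest centre
    i=1+np.argmin([np.hypot(*(np.argwhere(l==k)-h*4).T).min() - 1e-3*st[k,4] for k in range(1,n)])
    mm=(l==i).astype(np.uint8);cs,_=cv2.findContours(mm,cv2.RETR_EXTERNAL,cv2.CHAIN_APPROX_NONE);k=max(cs,key=cv2.contourArea)
    hull=cv2.convexHull(k);M=cv2.moments(hull);e=cv2.fitEllipse(k)
    f2=lambda p:(np.array(p)+.5)/4-.5+[u-h,v-h]
    x,y,w,hh=cv2.boundingRect(k)
    return dict(cen=f2([M['m10']/M['m00'],M['m01']/M['m00']]),ell=f2(e[0]),ax=np.array(e[1])/4,box=np.r_[f2([x,y]),w/4,hh/4])
g=lambda c:c.mean(2)
np.set_printoptions(precision=4,suppress=True)
for n,im,u,v in(("scene",s,327,243),("top",t,308,262),("scene",s,395,215),("top",t,229,279),("scene",s,158,366),("top",t,459,218),("scene",s,153,307),("top",t,452,275)):
    c=im[v-40:v+40,u-40:u+40];print(n,u,v,np.percentile(g(c),[1,5,25,50,75,95,99]))
E
python3 m.py; python3 - <<'E'
import cv2
s=cv2.imread("pics/scene0.png",0);t=cv2.imread("pics/top0.png",0)
print(s[226,305:350]);print(s[212:250,327]);print(t[261,285:335]);print(t[279,205:250]);print(t[275,437:472]);print(t[218,445:475]);print(s[366,140:180]);print(s[310,138:172])
E
```

```text
scene 327 243 [ 67.3333  81.3333 117.     153.3333 157.     182.0167 198.0033]
top 308 262 [ 50.9967  66.3333  90.      95.      97.3333 110.6667 113.3333]
scene 395 215 [ 64.      67.3333 114.3333 154.6667 158.3333 185.     190.    ]
top 229 279 [ 45.9967  64.6667  92.6667  95.3333  97.6667 112.3333 113.6667]
scene 158 366 [109.3333 118.     153.6667 156.3333 158.3333 161.6667 187.3333]
top 459 218 [ 68.6667  90.6667  93.3333  94.6667  96.      97.6667 103.    ]
scene 153 307 [ 69.3333  94.65   152.3333 155.     157.3333 161.     162.6667]
top 452 275 [44.9967 79.9833 93.     94.6667 96.3333 98.     99.3333]
[157 159 159 158 158 157 159 163 170 174 161 123  92  78  71  70  67  65
  66  66  67  67  66  67  68  66  66  66  65  65  66  75  89 110 132 150
 162 163 159 157 158 158 157 156 155]
[156 154 152 154 156 156 144 103  74  70  67  66  66  67  66  72  81  87
  88  88  84  74  70  69  66  67  66  68  90 134 170 185 185 166 132 118
 117 117]
[ 96  98 106 110 112 113 111 112 110 108 101  95  86  67  51  58  62  61
  62  62  64  63  62  63  60  63  69  80  89  85  79  64  54  72  82  86
  83  82  80  79  80  81  83  82  79  75  69  68  68  67]
[ 97  98  97  97  97  97  98  99  98 103 108 112 111 112 112 111 111 112
 112 111 112 111 112 111 112 112 113 110 112 112 111 112 111 111 113 107
  91  65  52  59  66  66  68  62  64]
[ 93  93  93  93  92  92  91  80  59  36  43  53  61  63  63  66  67  66
  55  42  31  35  44  49  59  66  66  69  69  73  87  92  96  95 100]
[ 94  97  95  94  87  71  79  99 107 102  85  77  87  99 107 107 109 102
  93  81  74  67  67  66  68  69  66  67  73  85]
[157 154 154 153 153 153 152 148 142 136 135 131 123 118 118 118 117 117
 118 120 124 130 148 174 188 191 188 174 148 126 119 139 154 157 158 160
 160 160 159 158]
[160 160 153 137 126 120 104  82  70  69  69  70  70  70  69  69  68  68
  69  70  69  71  71  71  74  96 132 150 153 153 153 152 151 152]
```

```bash
cat >> m.py <<'E'
print()
def show(tag,r):print(tag,r['cen'],r['ell'],r['ax'],r['box'])
T={}
for tag,im,u,v,f,h in(("tubeS",s,327,228,lambda c:g(c)<105,18),("tubeT",t,308,261,lambda c:g(c)<67,12),
 ("footT",t,308,262,lambda c:g(c)>103,30),("capTopS",s,395,210,lambda c:g(c)>165,25),("capT",t,229,279,lambda c:g(c)>103,25),
 ("cartS",s,157,368,lambda c:g(c)>165,20),("cartT",t,459,218,lambda c:g(c)>97,12),
 ("neckS",s,155,358,lambda c:g(c)>165,10),("spS",s,153,307,lambda c:g(c)<97,20),("spT",t,452,275,lambda c:g(c)<58,15)):
    try:T[tag]=comp(im,u,v,f,h);show(tag,T[tag])
    except Exception as e:print(tag,e)
for a,b in(("tubeS","tubeT"),("spS","spT")):print(a,tri(T[a]['cen'],T[b]['cen']))
print("cap top S z.042",plane("scene",T["capTopS"]['ell'],.042),"T",plane("top",T["capT"]['cen'],.036),tri(T["capTopS"]['ell'],T["capT"]['ell']))
print("foot z.004",plane("top",T["footT"]['cen'],.004))
E
python3 m.py|sed '1,/^$/d'
python3 - <<'E'
import cv2,numpy as np
t=cv2.imread("pics/top0.png",0);s=cv2.imread("pics/scene0.png",0)
a=cv2.resize(cv2.convertScaleAbs(t[245:285,288:328],alpha=2),(400,400),interpolation=cv2.INTER_CUBIC)
b=cv2.resize(s[210:250,308:348],(400,400),interpolation=cv2.INTER_CUBIC)
cv2.imwrite("pics/tube.png",np.hstack([a,b]))
E
```

```text
tubeS [326.5099 229.7295] [326.5568 229.5928] [21.2385 22.9338] [314.375 219.125  23.75   21.25 ]
tubeT [308.1755 260.1023] [308.152  260.1076] [19.3189 19.8679] [297.875 250.125  20.     20.5  ]
footT [304.009  262.8838] [304.532  261.9886] [33.3366 38.8531] [286.375 241.625  33.25   43.25 ]
capTopS [395.0727 207.9831] [395.065  208.0119] [17.7892 28.6293] [380.625 198.875  28.75   18.25 ]
capT [226.8839 278.0724] [226.9324 278.0651] [26.5199 26.7658] [213.625 264.375  27.     27.25 ]
cartS [158.3683 362.8606] [157.6651 363.1733] [18.7626 19.2922] [149.625 352.875  19.25   20.75 ]
cartT [457.6275 216.8816] [457.7091 216.742 ] [10.7956 13.3953] [451.875 210.125  11.25   13.75 ]
neckS [157.9439 359.3392] [157.8692 359.6105] [10.9949 17.3384] [149.625 352.875  15.     14.75 ]
spS [153.0441 306.9833] [153.0632 307.0004] [19.0529 21.7494] [143.375 296.125  20.     22.   ]
spT [452.8088 274.4227] [452.7535 274.4104] [12.9359 15.7716] [445.125 267.875  16.     13.25 ]
tubeS (array([0.4947, 0.0766, 0.084 ]), [np.float64(0.0001797155977938773), np.float64(0.00017971559779406094)])
spS (array([ 0.4654, -0.2685,  0.0142]), [np.float64(0.00014815591605033953), np.float64(0.00014815591605039718)])
cap top S z.042 [0.4562 0.2652 0.042 ] T [0.458  0.2676 0.036 ] (array([0.4571, 0.2655, 0.0426]), [np.float64(0.0008693052250966119), np.float64(0.0008693052250962055)])
foot z.004 [0.4956 0.0883 0.004 ]
```

View pics/tube.png

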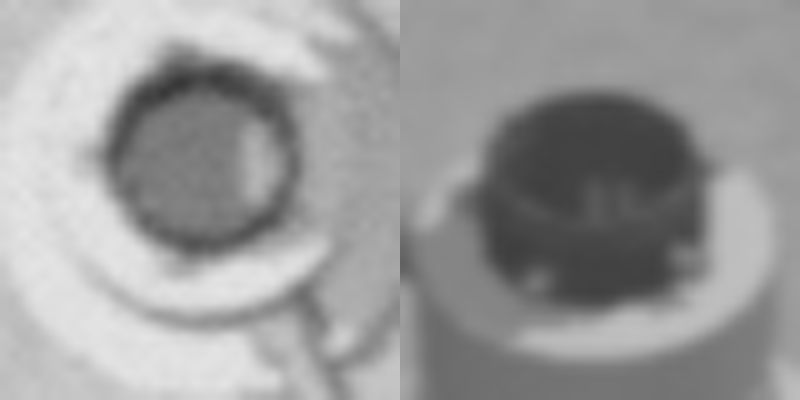

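The housing tube is at about (0.495, 0.077), consistent in both views. Three pins show in the top view at crop (180,50), (90,160) and (180,262), and two in the scene view at crop (140,278) and (285,255). Next come the cartridge, the pin angles and the move to get there.

```bash
python3 - <<'E'
from h import *
np.set_printoptions(precision=4,suppress=True)
print("rim T",plane("top",(308.15,260.1),.09),plane("top",(307.9,260.3),.095)); 
print("rimS", plane("scene",(308+19.4-.5,210+15.8-.5),.095))
print("cart neck tri",tri((155.2,357.6),(460.2,216.4)),plane("scene",(155.2,357.6),.046),plane("top",(460.2,216.4),.046),"base",plane("top",(457.7,217.2),.02))
c=np.array([.4947,.0766])
f=lambda x,o:(np.array(x)+.5)/10-.5+o
for n,q,o in(("top",(180,50),(288,245)),("top",(90,160),(288,245)),("top",(180,262),(288,245)),("scene",(140,278),(308,210)),("scene",(285,255),(308,210))):
    p=plane(n,f(q,np.array(o)),.082)[:2]-c;a=np.degrees(np.arctan2(p[1],p[0]));print("pin",n,np.hypot(*p),a,a%72)
for n,uv in (("mug",(272,174)),("spice",(391,170)),("sugar",(184,207))):print(n,plane("top",uv,.05))
P,Rt=tool();print("tool axes",Rt.as_matrix())
E
```

```text
rim T [0.4942 0.0767 0.09  ] [0.4933 0.0772 0.095 ]
rimS [0.4949 0.0773 0.095 ]
cart neck tri (array([ 0.6012, -0.2833,  0.0432]), [np.float64(0.00017270988333081805), np.float64(0.00017270988333045726)]) [ 0.6034 -0.2831  0.046 ] [ 0.6007 -0.2823  0.046 ] base [ 0.6034 -0.2833  0.02  ]
pin top 0.025118026040161234 14.04104646302491 14.04104646302491
pin top 0.026490663583655337 91.32271037608201 19.322710376082014
pin top 0.02461561725034829 165.5260391776885 21.52603917768849
pin scene 0.022299078280914583 -52.968860915276494 19.031139084723506
pin scene 0.022831588470860385 25.39647712690897 25.39647712690897
mug [0.703  0.1626 0.05  ]
spice [ 0.7123 -0.1198  0.05  ]
sugar [0.6242 0.3679 0.05  ]
tool axes [[ 0.9509  0.3095 -0.0006]
 [ 0.3095 -0.9509  0.0013]
 [-0.0001 -0.0014 -1.    ]]
```

Targets: cartridge (0.602,-0.283), spacer (0.465,-0.2685), housing (0.4945,0.077), cap (0.4575,0.266). All heights and sizes check out. First move: square the tool yaw and head for the cartridge.

```bash
python3 -m pendant '{"slide":[[0,0,0],[0,0,0],[0,0,0],[0.11,-0.085,0],[0.11,-0.085,0],[0.11,-0.085,0],[0.11,-0.085,0],[0.11,-0.085,0],[0.11,-0.085,0],[0.11,-0.085,0]],"dr":[[0,0,0.87],[0,0,0.87],[0,0,0.88],[0,0,0],[0,0,0],[0,0,0],[0,0,0],[0,0,0],[0,0,0],[0,0,0]],"claw":[1,1,1,1,1,1,1,1,1,1]}' 20
cat > w.py <<'E'
import sys
from h import *
np.set_printoptions(precision=4,suppress=True)
o=arm.observe();M=R.from_rotvec(o["ee_rot"]);p=o["position"]
print(o["clock"],p,"yaw",np.degrees(np.arctan2(*M.as_matrix()[[1,0],0])),"z",M.as_matrix()[:,2],"F",o["force"],"T",o["ft_torque"],"w",o["width"]*92,"g",o["gripper_force"])
if len(sys.argv)>3:
    print("units",M.inv().apply(np.array(sys.argv[1:4],float)-p)/.3)
E
python3 w.py 0.602 -0.283 0.15
```

```text
clock: 1.1
position: [0.4254, -0.4144, 0.2265]
ee_rot: [-3.141, -0.0, 0.001]
force: [-0.2, -0.4, -0.9]
width: 0.996
gripper_force: 0.0
1.1 [ 0.4254 -0.4144  0.2265] yaw 0.015403553966149537 z [-0.0005  0.0003 -1.    ] F [-0.1873 -0.3866 -0.8911] T [-0.0527 -0.0011  0.0112] w 91.65637812083477 g 0.0
units [ 0.5889 -0.4377  0.2547]
```

```bash
python3 -m pendant '{"slide":[[0.098,-0.073,0.042],[0.098,-0.073,0.042],[0.098,-0.073,0.042],[0.098,-0.073,0.042],[0.098,-0.073,0.042],[0.098,-0.073,0.042],[0,0,0.1],[0,0,0.1],[0,0,0],[0,0,0]],"dr":[[0,0,0],[0,0,0],[0,0,0],[0,0,0],[0,0,0],[0,0,0],[0,0,0],[0,0,0],[0,0,0],[0,0,0]],"claw":[1,1,1,1,1,1,0.6,0.6,0.6,0.6]}'
python3 w.py 0.602 -0.283 0.035
python3 - <<'E'
from h import *
s=arm.get_image("scene");t=arm.get_image("top")
cv2.imwrite("pics/s1.png",s[:,:,::-1]);cv2.imwrite("pics/t1.png",t[:,:,::-1])
a=cv2.resize(s[300:400,100:220],(480,400),interpolation=cv2.INTER_CUBIC)[:,:,::-1]
b=cv2.resize(cv2.convertScaleAbs(t[180:260,430:490],alpha=1.8),(300,400),interpolation=cv2.INTER_CUBIC)[:,:,::-1]
cv2.imwrite("pics/c1.png",np.hstack([a,b]))
P,_=tool()
for dy in(.0276,-.0276):print("tip inner",proj("scene",P+[0,dy,0]))
print(proj("scene",[.602,-.283,.046]))
E
```

```text
clock: 2.1
position: [0.6003, -0.2844, 0.0911]
ee_rot: [-3.141, 0.0, 0.002]
force: [0.4, 0.2, 0.3]
width: 0.7
gripper_force: 0.0
2.1 [ 0.6003 -0.2844  0.0911] yaw -0.002207136135805554 z [-0.0014  0.0004 -1.    ] F [0.4491 0.1777 0.2731] T [-0.0048 -0.0116  0.0526] w 64.3923646685473 g 0.0
units [ 0.0058 -0.0045  0.1868]
tip inner [163.71912352 332.40627629]
tip inner [126.22126219 346.59295363]
[155.10060929 356.89224194]
```

View pics/c1.png

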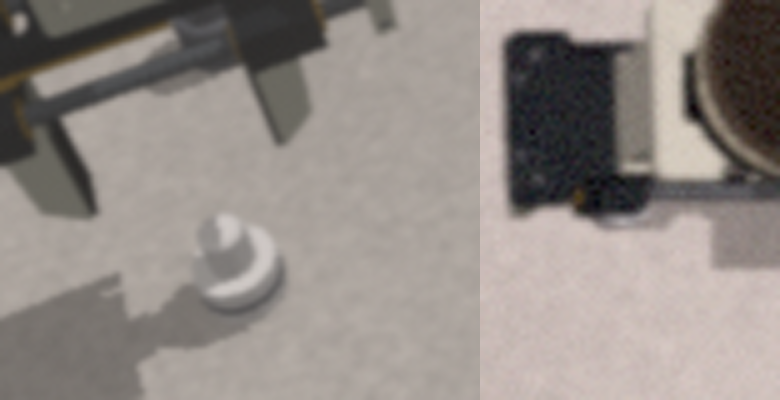

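The scene crop shows the open fingers straddling the cartridge, with the neck at scene (155,357), as projected. Descend and grip.

```bash
python3 -m pendant '{"slide":[[0.006,-0.004,0.09],[0,0,0.095],[0,0,0],[0,0,0],[0,0,0],[0,0,0],[0,0,0],[0,0,0],[0,0,0],[0,0,0]],"dr":[[0,0,0],[0,0,0],[0,0,0],[0,0,0],[0,0,0],[0,0,0],[0,0,0],[0,0,0],[0,0,0],[0,0,0]],"claw":[0.6,0.6,0.5,0,0,0,0,0,0,0]}' 20
python3 w.py
```

```text
clock: 3.2
position: [0.6033, -0.2837, 0.0366]
ee_rot: [3.141, 0.0, 0.003]
force: [-0.5, -1.1, 6.0]
width: 0.181
gripper_force: 20.0
3.2 [ 0.6033 -0.2837  0.0366] yaw 0.009025288287390229 z [ 0.0016 -0.001  -1.    ] F [-0.513  -1.0619  5.9824] T [-0.1063  0.1121  0.0059] w 16.61722111206916 g 20.002869512609323
```

```bash
python3 -m pendant '{"slide":[[0,0,-0.07],[0,0,-0.15],[0,0,-0.15],[0,0,-0.15],[-0.04,-0.13,0],[-0.04,-0.13,0],[-0.04,-0.13,0],[-0.04,-0.13,0],[-0.04,-0.13,0],[-0.04,-0.13,0]],"dr":[[0,0,0],[0,0,0],[0,0,0],[0,0,0],[0,0,0],[0,0,0],[0,0,0],[0,0,0],[0,0,0],[0,0,0]],"claw":[0,0,0,0,0,0,0,0,0,0]}'
python3 w.py 0.4945 0.077 0.19
```

```text
clock: 4.2
position: [0.5295, -0.0475, 0.1915]
ee_rot: [-3.142, -0.001, 0.001]
force: [0.6, 0.7, -0.1]
width: 0.183
gripper_force: 20.0
4.2 [ 0.5295 -0.0475  0.1915] yaw 0.02434366749289133 z [-0.0005  0.     -1.    ] F [ 0.5708  0.7446 -0.1177] T [ 0.0523  0.0033 -0.0241] w 16.83582494791573 g 19.99339245345311
units [-0.1164 -0.4152  0.005 ]
```

```bash
python3 -m pendant '{"slide":[[-0.03,-0.12,0],[-0.03,-0.12,0],[-0.03,-0.1,0],[-0.022,-0.07,0.06],[0,0,0.06],[0,0,0.03],[0,0,0],[0,0,0]],"dr":[[0,0,0],[0,0,0],[0,0,0],[0,0,0],[0,0,0],[0,0,0],[0,0,0],[0,0,0]],"claw":[0,0,0,0,0,0,0,0]}'
python3 w.py 0.4945 0.077 0.14
python3 - <<'E'
from h import *
s=arm.get_image("scene");cv2.imwrite("pics/s2.png",s[:,:,::-1])
a=cv2.resize(s[170:270,270:390],(720,600),interpolation=cv2.INTER_CUBIC)[:,:,::-1]
cv2.imwrite("pics/c2.png",a)
P,_=tool()
q=lambda p:(proj("scene",p)-[270,170])*6
print("foot",q(P-[0,0,.036]),"rim",q([.4945,.077,.095]),"step",q(P-[0,0,.012]))
E
```

```text
clock: 5.0
position: [0.4972, 0.0732, 0.1469]
ee_rot: [3.141, -0.001, 0.0]
force: [0.7, 0.3, -1.0]
width: 0.184
gripper_force: 20.0
5.0 [0.4972 0.0732 0.1469] yaw -0.05091104844431382 z [ 0.     -0.0003 -1.    ] F [ 0.6773  0.3193 -0.9625] T [0.0903 0.0015 0.0096] w 16.886009447423067 g 19.994731092165097
units [-0.009  -0.0126  0.0231]
foot [333.09594962 300.70036853] rim [339.91274986 331.34154673] step [331.78860849 240.58881192]
```

View pics/c2.png

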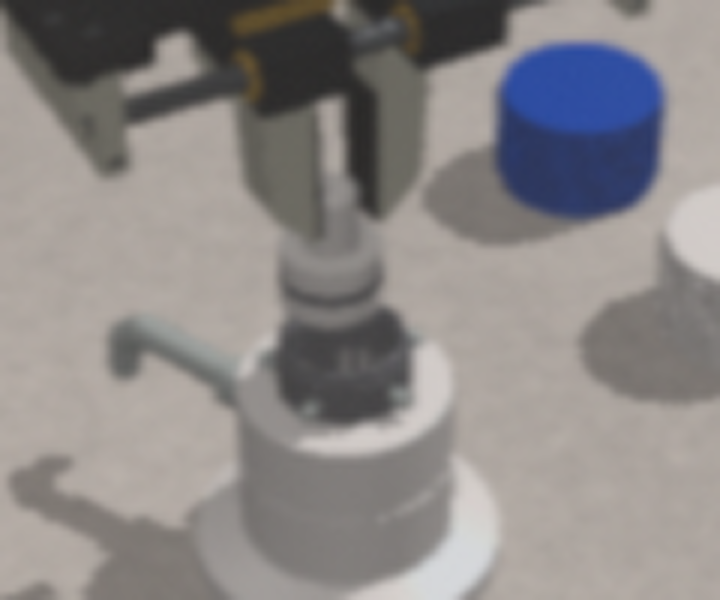

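The crop shows the cartridge, centred on column 331, hanging just above the tube, which is centred on about 343. That matches the computed remainder of -2.7 mm in x and +3.8 mm in y. Correct that and lower gently.

```bash
python3 -m pendant '{"slide":[[-0.008,-0.014,0],[0,0,0.02],[0,0,0.02],[0,0,0],[0,0,0.015],[0,0,0.01],[0,0,0.01],[0,0,0]],"dr":[[0,0,0],[0,0,0],[0,0,0],[0,0,0],[0,0,0],[0,0,0],[0,0,0],[0,0,0]],"claw":[0,0,0,0,0,0,0,0]}'
python3 w.py 0.4945 0.077 0.100
```

```text
clock: 5.85
position: [0.4942, 0.078, 0.1236]
ee_rot: [3.141, 0.001, -0.001]
force: [-0.4, 0.2, -1.4]
width: 0.184
gripper_force: 20.0
5.85 [0.4942 0.078  0.1236] yaw 0.019255795138121073 z [-0.0008 -0.0002 -1.    ] F [-0.434   0.1823 -1.3777] T [ 0.0362  0.0002 -0.0045] w 16.935529626040054 g 19.994817328545054
units [0.001  0.0033 0.0788]
```

```bash
python3 -m pendant '{"slide":[[0,0.003,0.02],[0,0,0.02],[0,0,0.015],[0,0,0.01],[0,0,0.008],[0,0,0.004],[0,0,0],[0,0,0]],"dr":[[0,0,0],[0,0,0],[0,0,0],[0,0,0],[0,0,0],[0,0,0],[0,0,0],[0,0,0]],"claw":[0,0,0,0,0,0,0,0]}'
python3 w.py 0.4945 0.077 0.100
```

```text
clock: 6.65
position: [0.4945, 0.0772, 0.1011]
ee_rot: [3.142, 0.001, 0.0]
force: [0.3, -0.0, -1.7]
width: 0.187
gripper_force: 20.0
6.65 [0.4945 0.0772 0.1011] yaw 0.020786229852261112 z [ 0.0001 -0.     -1.    ] F [ 0.3429 -0.0364 -1.6648] T [ 0.0691 -0.0111 -0.0426] w 17.240106566819296 g 19.994565223460086
units [-0.0001  0.0006  0.0037]
```

```bash
python3 -m pendant '{"slide":[[0,0,0.005],[0,0,0],[0,0,0],[0,0,0],[0,0,0],[0,0,0],[0,0,-0.05],[0,0,-0.12],[0,0,-0.15],[0,0,-0.1]],"dr":[[0,0,0],[0,0,0],[0,0,0],[0,0,0],[0,0,0],[0,0,0],[0,0,0],[0,0,0],[0,0,0],[0,0,0]],"claw":[0,0,0.5,0.5,0.5,0.5,0.5,0.5,0.5,0.5]}'
python3 w.py 0.4654 -0.2685 0.19
python3 - <<'E'
from h import *
s=arm.get_image("scene");cv2.imwrite("pics/s3.png",s[:,:,::-1])
cv2.imwrite("pics/c3.png",cv2.resize(s[190:270,280:380],(500,400),interpolation=cv2.INTER_CUBIC)[:,:,::-1])
print((proj("scene",[.4945,.077,.109])-[280,190])*5+2)
E
```

```text
clock: 7.65
position: [0.495, 0.0774, 0.2283]
ee_rot: [-3.141, -0.001, -0.003]
force: [0.8, 0.6, -0.8]
width: 0.501
gripper_force: 0.0
7.65 [0.495  0.0774 0.2283] yaw 0.02237489845998412 z [ 0.0022  0.0006 -1.    ] F [ 0.7649  0.6372 -0.8068] T [ 0.06   -0.0039 -0.0472] w 46.05715503256658 g 0.0
units [-0.0995  1.1531  0.1266]
[234.70307608 149.88982106]
```

View pics/c3.png

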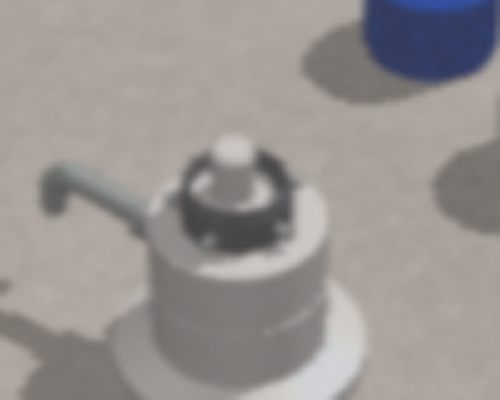

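The cartridge stands upright in the tube, with its neck top at crop (235,150), exactly as predicted. Next the spacer.

```bash
python3 -m pendant '{"slide":[[-0.01,0.12,0.012],[-0.01,0.145,0.012],[-0.01,0.145,0.012],[-0.01,0.145,0.013],[-0.01,0.145,0.013],[-0.01,0.145,0.013],[-0.01,0.145,0.013],[-0.015,0.14,0.013],[-0.0145,0.023,0.06],[0,0,0]],"dr":[[0,0,0],[0,0,0],[0,0,0],[0,0,0],[0,0,0],[0,0,0],[0,0,0],[0,0,0],[0,0,0],[0,0,0]],"claw":[0.65,0.65,0.65,0.65,0.65,0.65,0.65,0.65,0.65,0.65]}'
python3 w.py 0.4654 -0.2685 0.013
```

```text
clock: 8.7
position: [0.4624, -0.2701, 0.1751]
ee_rot: [-3.141, 0.006, 0.006]
force: [-0.0, 0.0, -0.0]
width: 0.65
gripper_force: 0.0
8.7 [ 0.4624 -0.2701  0.1751] yaw -0.2019224139965621 z [-0.0039  0.0009 -1.    ] F [-0.0377  0.0196 -0.0451] T [0.0375 0.039  0.0288] w 59.76928732775313 g 0.0
units [ 0.0121 -0.005   0.5403]
```

```bash
python3 -m pendant '{"slide":[[0,0,0.12],[0,0,0.12],[0,0,0.06],[0,0,0]],"dr":[[0,0,0],[0,0,0],[0,0,0],[0,0,0]],"claw":[0.65,0.65,0.65,0.65]}'
python3 w.py 0.4654 -0.2685 0.013
```

```text
clock: 9.1
position: [0.4637, -0.2663, 0.0853]
ee_rot: [-3.139, -0.004, 0.006]
force: [0.5, 0.4, 0.8]
width: 0.648
gripper_force: 0.0
9.1 [ 0.4637 -0.2663  0.0853] yaw 0.14237392253087086 z [-0.0041  0.0027 -1.    ] F [0.5331 0.3815 0.8171] T [ 0.0307  0.0386 -0.0349] w 59.61471956386321 g 0.0
units [0.0066 0.008  0.2409]
```

```bash
python3 -m pendant '{"slide":[[0.005,0.006,0.12],[0,0,0.08],[0,0,0.04],[0,0,0],[0,0,0],[0,0,0],[0,0,0],[0,0,0],[0,0,0],[0,0,0]],"dr":[[0,0,0],[0,0,0],[0,0,0],[0,0,0],[0,0,0],[0,0,0],[0,0,0],[0,0,0],[0,0,0],[0,0,0]],"claw":[0.65,0.65,0.65,0.65,0,0,0,0,0,0]}' 15
python3 w.py
```

```text
clock: 10.1
position: [0.4665, -0.2706, 0.0157]
ee_rot: [3.141, 0.0, 0.001]
force: [-0.1, 0.6, 6.3]
width: 0.301
gripper_force: 15.0
10.1 [ 0.4665 -0.2706  0.0157] yaw 0.014916735925500253 z [ 0.0007 -0.0003 -1.    ] F [-0.1323  0.6012  6.3436] T [0.2149 0.2967 0.0067] w 27.700485452845104 g 15.000819219276309
```

The width reads 27.7 mm instead of 33, so I'll look before lifting.

```bash
python3 - <<'E'
from h import *
s=arm.get_image("scene");t=arm.get_image("top");cv2.imwrite("pics/s4.png",s[:,:,::-1])
a=cv2.resize(s[265:335,110:200],(720,560),interpolation=cv2.INTER_CUBIC)[:,:,::-1]
cv2.imwrite("pics/c4.png",a)
P,_=tool()
print((proj("scene",P)-[110,265])*8+3.5, (proj("scene",[.4654,-.2685,.03])-[110,265])*8+3.5)
E
python3 w.py
```

```text
[338.38474287 341.7705955 ] [329.50557034 294.40579737]
10.2 [ 0.4665 -0.2706  0.0157] yaw 0.01871319018309776 z [ 0.0006 -0.0002 -1.    ] F [-0.8145  0.6092  6.5898] T [0.2144 0.1832 0.032 ] w 27.741946905805452 g 15.000874663819559
```

View pics/c4.png

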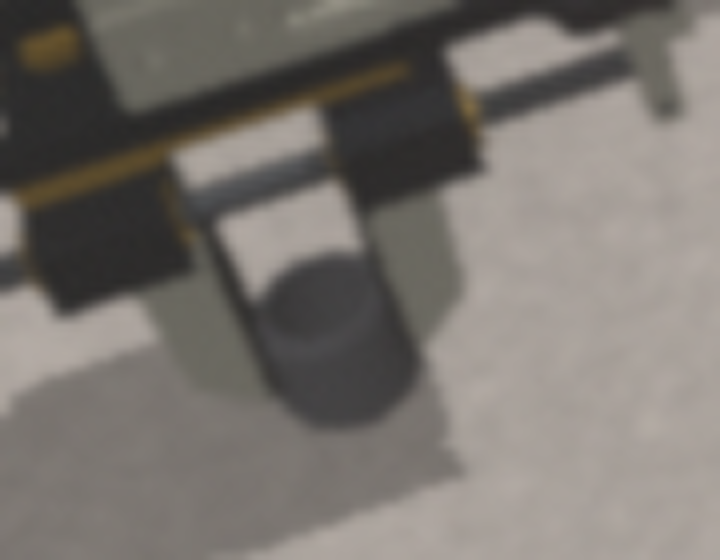

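```bash
python3 - <<'E'
from h import *
f=lambda x,y:((np.array([x,y])-3.5)/8+[110,265])
print(plane("scene",f(318,303),.03),plane("scene",f(340,412),.0))
print(f(318,303),[ (proj("scene",[.4665,-.2706,.03])-[110,265])*8+3.5])
s=cv2.imread("pics/s4.png").astype(float)
c=s[265:335,110:200];g=c.mean(2)
np.set_printoptions(linewidth=250)
print(g[20:56:2,25:56].astype(int))
E
```

```text
[ 0.46677761 -0.27131982  0.03      ] [ 0.47262133 -0.27568982  0.        ]
[149.3125 302.4375] [array([321.00384143, 301.02464542])]
[[164 164 162 158 152 151 146 130 118 109  99  92  84  74  68  66  62  53  47  43  44  43  43  44  44  44  44  44  46  45  46]
 [146 130 116 108  96  91  86  82  81  77  73  70  69  71  77  90  96  79  55  45  44  45  44  44  45  45  45  45  48  54  66]
 [ 85  83  80  78  76  73  73  76  80  91 106 118 137 149 154 158 156 137  97  59  45  45  47  51  53  61  71  77  87 103 130]
 [ 67  67  76  93 108 120 139 150 152 156 160 161 161 161 160 159 159 153 128  87  64  70  86  93  96  99 101 101 103 106 121]
 [ 57  72 118 152 164 167 166 165 163 159 159 160 163 163 161 161 162 161 153 123  89  90  99 101 102 103 102 102 101 102 112]
 [ 75  60  80 130 158 165 165 165 165 164 162 162 162 160 159 155 153 152 152 137 102  80  90 100 101 102 102 101 102 102 107]
 [ 87  71  54  77 126 154 163 164 163 159 151 132 118 106  95  85  79  79  81  81  73  63  73  92 100 102 102 102 102 102 102]
 [ 95  88  67  54  80 128 155 159 142 115  89  71  65  63  64  65  66  66  66
[... 620 characters left out ...]
 71  70  68  66  66  65  64  62  61  60  58  62  90 130 155 162]
 [102 102 102 102 102 101  97  78  59  59  64  67  68  67  67  67  67  66  65  66  65  63  64  62  61  60  67  90 117 143 157]
 [106 105 104 103 103 101 101  95  77  62  61  65  67  66  67  69  66  67  67  66  65  65  64  64  63  68  83 103 115 128 146]
 [119 117 116 114 112 110 110 108 105 101  87  72  68  67  68  68  67  67  67  67  66  65  66  70  83 100 111 115 117 122 140]
 [118 119 118 118 118 118 117 115 115 114 112 105  92  81  73  71  71  70  72  72  74  79  89 103 113 116 116 115 116 117 125]
 [118 118 118 117 117 116 117 116 116 116 116 117 115 110 108 108 108 109 109 110 111 113 116 115 116 116 116 116 115 116 127]]
```

The sleeve rim is at (0.4668,-0.2713), centred on the TCP, so the grip is good. Lift and carry it.

```bash
python3 -m pendant '{"slide":[[0,0,-0.05],[0,0,-0.14],[0,0,-0.15],[0,0,-0.15],[0,-0.05,-0.1],[0.01,-0.14,0],[0.01,-0.14,0],[0.01,-0.14,0],[0.01,-0.14,0],[0.01,-0.14,0]],"dr":[[0,0,0],[0,0,0],[0,0,0],[0,0,0],[0,0,0],[0,0,0],[0,0,0],[0,0,0],[0,0,0],[0,0,0]],"claw":[0,0,0,0,0,0,0,0,0,0]}'
python3 w.py 0.4945 0.077 0.15
```

```text
clock: 11.2
position: [0.4809, -0.044, 0.1923]
ee_rot: [3.141, 0.0, 0.0]
force: [1.0, 0.3, -1.1]
width: 0.301
gripper_force: 15.0
11.2 [ 0.4809 -0.044   0.1923] yaw 0.001984780038114589 z [ 0.0001 -0.0001 -1.    ] F [ 1.0414  0.2694 -1.0771] T [ 0.0074  0.0153 -0.0636] w 27.704837650986917 g 14.998521879315376
units [ 0.0455 -0.4033  0.141 ]
```

```bash
python3 -m pendant '{"slide":[[0.012,-0.12,0],[0.012,-0.12,0],[0.012,-0.1,0.03],[0.009,-0.06,0.06],[0,0,0.06],[0,0,0.03],[0,0,0],[0,0,0]],"dr":[[0,0,0],[0,0,0],[0,0,0],[0,0,0],[0,0,0],[0,0,0],[0,0,0],[0,0,0]],"claw":[0,0,0,0,0,0,0,0]}'
python3 w.py 0.4945 0.077 0.125
python3 - <<'E'
from h import *
s=arm.get_image("scene");cv2.imwrite("pics/s5.png",s[:,:,::-1])
a=cv2.resize(s[185:260,285:375],(720,600),interpolation=cv2.INTER_CUBIC)[:,:,::-1]
cv2.imwrite("pics/c5.png",a)
P,_=tool();q=lambda p:(proj("scene",p)-[285,185])*8+3.5
print("foot",q(P-[0,0,.0157]),"necktop",q([.4945,.077,.109]),"top",q(P+[0,0,.0143]))
E
```

```text
clock: 12.0
position: [0.4948, 0.0739, 0.1386]
ee_rot: [3.141, -0.001, 0.0]
force: [0.3, 0.1, -0.3]
width: 0.3
gripper_force: 15.0
12.0 [0.4948 0.0739 0.1386] yaw -0.044491822675785546 z [ 0.0001 -0.0002 -1.    ] F [ 0.3139  0.096  -0.2697] T [ 0.014  -0.0199  0.006 ] w 27.627396832280574 g 14.99989174073562
units [-0.001  -0.0105  0.0453]
foot [324.55768124 238.41920888] necktop [335.82492172 280.12371369] top [322.27649091 135.85748153]
```

View pics/c5.png

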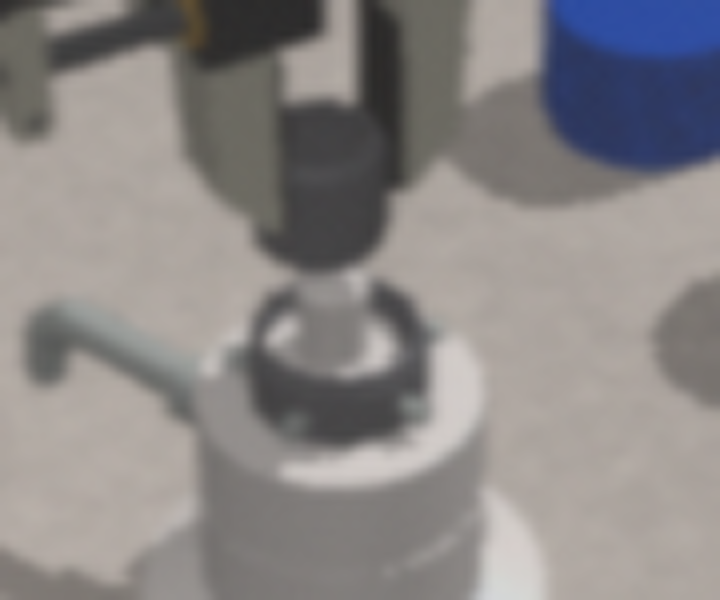

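The sleeve is level, with its foot centred on about column 321, above the neck, centred on about 332. The computed +3.1 mm in y closes that gap. Lower it.

```bash
python3 -m pendant '{"slide":[[-0.001,-0.0105,0],[0,0,0],[0,0,0.02],[0,0,0.02],[0,0,0.015],[0,0,0.01],[0,0,0],[0,0,0]],"dr":[[0,0,0],[0,0,0],[0,0,0],[0,0,0],[0,0,0],[0,0,0],[0,0,0],[0,0,0]],"claw":[0,0,0,0,0,0,0,0]}'
python3 w.py 0.4945 0.077 0.1027
```

```text
clock: 12.85
position: [0.4943, 0.0776, 0.1186]
ee_rot: [3.142, 0.0, -0.0]
force: [0.2, 0.2, 0.0]
width: 0.299
gripper_force: 15.0
12.85 [0.4943 0.0776 0.1186] yaw 0.01711146234422182 z [-0.0003 -0.0001 -1.    ] F [0.19   0.1548 0.0349] T [ 0.025 -0.032 -0.039] w 27.53253344233141 g 14.9999779521022
units [0.0007 0.0021 0.0531]
```

Foot at 103 mm, over the neck with no contact force. Keep going.

```bash
python3 -m pendant '{"slide":[[0,0.001,0.015],[0,0,0.012],[0,0,0.01],[0,0,0.008],[0,0,0.004],[0,0,0],[0,0,0]],"dr":[[0,0,0],[0,0,0],[0,0,0],[0,0,0],[0,0,0],[0,0,0],[0,0,0]],"claw":[0,0,0,0,0,0,0]}'
python3 w.py 0.4945 0.077 0.1027
```

```text
clock: 13.55
position: [0.4944, 0.0773, 0.1041]
ee_rot: [3.142, 0.0, 0.0]
force: [-0.2, 0.4, -0.6]
width: 0.301
gripper_force: 15.0
13.55 [0.4944 0.0773 0.1041] yaw 0.01709566233182122 z [ 0.0001 -0.     -1.    ] F [-0.1643  0.3652 -0.5781] T [ 0.0399  0.0424 -0.0122] w 27.65544972485583 g 14.99992411409039
units [0.0003 0.0012 0.0045]
```

```bash
python3 -m pendant '{"slide":[[0,0,0.006],[0,0,0],[0,0,0],[0,0,0],[0,0,0],[0,0,0],[0,0,-0.06],[0,0,-0.12],[0,0,-0.15],[0,0,-0.1]],"dr":[[0,0,0],[0,0,0],[0,0,0],[0,0,0],[0,0,0],[0,0,0],[0,0,0],[0,0,0],[0,0,0],[0,0,0]],"claw":[0,0,0.6,0.6,0.6,0.6,0.6,0.6,0.6,0.6]}'
python3 w.py 0.4575 0.266 0.15
python3 - <<'E'
from h import *
s=arm.get_image("scene");cv2.imwrite("pics/s6.png",s[:,:,::-1])
a=cv2.resize(s[185:260,285:375],(720,600),interpolation=cv2.INTER_CUBIC)[:,:,::-1]
cv2.imwrite("pics/c6.png",a)
q=lambda p:(proj("scene",p)-[285,185])*8+3.5
print("top",q([.4945,.077,.117]))
E
```

```text
clock: 14.55
position: [0.4949, 0.0775, 0.234]
ee_rot: [-3.141, -0.001, -0.003]
force: [1.0, 0.2, -0.4]
width: 0.603
gripper_force: 0.0
14.55 [0.4949 0.0775 0.234 ] yaw 0.022264622199758666 z [ 0.0022  0.0006 -1.    ] F [ 0.9706  0.1895 -0.4145] T [ 0.0664 -0.039   0.0255] w 55.51903880613992 g 0.0
units [-0.1249 -0.6281  0.2799]
top [335.30629641 253.86623638]
```

View pics/c6.png

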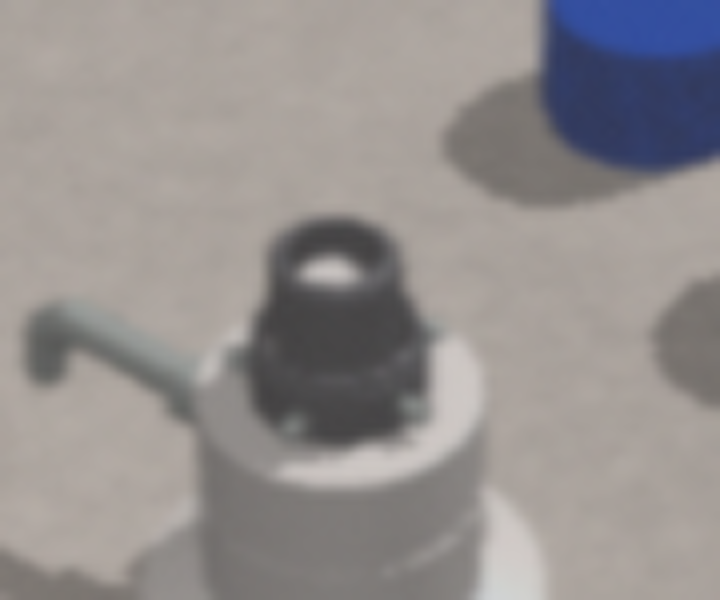

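The sleeve is seated over the neck, its top at crop (335,253) exactly as predicted. Now the cap.

```bash
python3 -m pendant '{"slide":[[-0.02,-0.12,0],[-0.025,-0.14,0],[-0.025,-0.14,0.05],[-0.025,-0.13,0.07],[-0.025,-0.098,0.08],[-0.005,0,0.08],[0,0,0.1],[0,0,0.1],[0,0,0],[0,0,0]],"dr":[[0,0,0],[0,0,0],[0,0,0],[0,0,0],[0,0,0],[0,0,0],[0,0,0],[0,0,0],[0,0,0],[0,0,0]],"claw":[1,1,1,1,1,1,1,1,1,1]}'
python3 w.py 0.457 0.266 0.015; python3 -c "
from cell import arm;print(arm.observe()['joints'])"
```

```text
clock: 15.6
position: [0.4566, 0.2656, 0.0873]
ee_rot: [3.141, 0.001, -0.002]
force: [-0.2, 0.0, 0.5]
width: 0.999
gripper_force: 0.0
15.6 [0.4566 0.2656 0.0873] yaw 0.021815516671406826 z [-0.001  -0.0006 -1.    ] F [-0.2147  0.001   0.5372] T [ 0.0905 -0.0382  0.0425] w 91.90760490134578 g 0.0
units [ 0.0017 -0.0014  0.2411]
[-0.46844362  0.45644645 -0.21271632  1.95017019  0.13676287  0.74982384
 -2.33084303]
```

```bash
python3 -m pendant '{"slide":[[0.001,-0.001,0.11],[0,0,0.09],[0,0,0.04],[0,0,0],[0,0,0],[0,0,0],[0,0,0],[0,0,0],[0,0,0],[0,0,0]],"dr":[[0,0,0],[0,0,0],[0,0,0],[0,0,0],[0,0,0],[0,0,0],[0,0,0],[0,0,0],[0,0,0],[0,0,0]],"claw":[1,1,1,1,0,0,0,0,0,0]}' 40
python3 w.py
```

```text
clock: 16.6
position: [0.4575, 0.2661, 0.016]
ee_rot: [-3.141, -0.0, -0.002]
force: [0.6, -1.7, 7.9]
width: 0.695
gripper_force: 40.0
16.6 [0.4575 0.2661 0.016 ] yaw 0.012284365593823532 z [ 0.001   0.0002 -1.    ] F [ 0.5959 -1.6894  7.9209] T [-0.4499  0.1922  0.0135] w 63.90239855828422 g 40.0017200934235
```

```bash
python3 -m pendant '{"slide":[[0,0,-0.06],[0,0,-0.15],[0,0,-0.16],[0,0,-0.15],[0.024,0.12,0],[0.025,0.14,0],[0.025,0.14,0],[0.025,0.14,0],[0.024,0.09,0],[0,0,0]],"dr":[[0,0,0],[0,0,0],[0,0,0],[0,0,0],[0,0,0],[0,0,0],[0,0,0],[0,0,0],[0,0,0],[0,0,0]],"claw":[0,0,0,0,0,0,0,0,0,0]}'
python3 w.py 0.4945 0.0773 0.14
python3 - <<'E'
from h import *
s=arm.get_image("scene");cv2.imwrite("pics/s7.png",s[:,:,::-1])
a=cv2.resize(s[155:260,270:390],(685,600),interpolation=cv2.INTER_CUBIC)[:,:,::-1]
cv2.imwrite("pics/c7.png",a)
P,_=tool();k=685/120
q=lambda p:(proj("scene",p)-[270,155])*k+2.4
print("foot",q(P-[0,0,.016]),"top",q(P+[0,0,.026]))
E
```

```text
clock: 17.6
position: [0.4946, 0.0719, 0.1712]
ee_rot: [3.139, -0.01, -0.0]
force: [-0.1, 0.5, -1.7]
width: 0.695
gripper_force: 40.0
17.6 [0.4946 0.0719 0.1712] yaw -0.3783502332626829 z [-0.0001 -0.0023 -1.    ] F [-0.1167  0.4739 -1.7222] T [ 0.0247 -0.0377 -0.0225] w 63.936374933997655 g 39.99895250075497
units [-0.0004 -0.0182  0.1038]
foot [316.17703146 260.87346847] top [313.78302755 151.88032182]
```

View pics/c7.png

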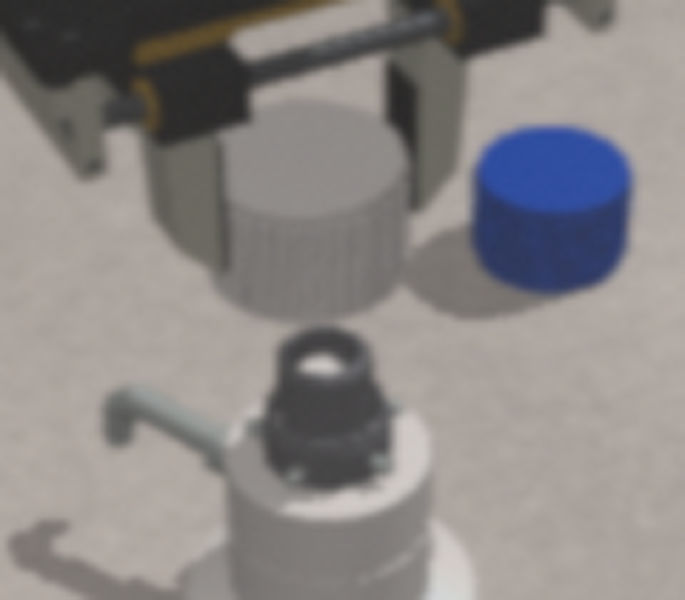

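The cap is held level, its front bottom edge at crop (310,320) as predicted, above the sleeve and about 5 mm short in y. Centre it and lower with force checks.

```bash
python3 -m pendant '{"slide":[[0,-0.015,0.04],[0,0,0.05],[0,0,0.04],[0,0,0.02],[0,0,0],[0,0,0]],"dr":[[0,0,0],[0,0,0],[0,0,0],[0,0,0],[0,0,0],[0,0,0]],"claw":[0,0,0,0,0,0]}'
python3 w.py 0.4945 0.0773 0.102
```

```text
clock: 18.25
position: [0.4941, 0.082, 0.1262]
ee_rot: [-3.142, -0.001, 0.0]
force: [-0.5, 0.4, -1.4]
width: 0.697
gripper_force: 40.0
18.25 [0.4941 0.082  0.1262] yaw 0.052963732116486716 z [-0.0001  0.0001 -1.    ] F [-0.5403  0.3744 -1.4133] T [ 0.016   0.0091 -0.0397] w 64.13022380312393 g 39.99942620750517
units [0.0014 0.0156 0.0808]
```

```bash
python3 -m pendant '{"slide":[[0,0.015,0],[0,0,0],[0,0,0],[0,0,0]],"dr":[[0,0,0],[0,0,0],[0,0,0],[0,0,0]],"claw":[0,0,0,0]}'
python3 w.py 0.4945 0.0773 0.102
```

```text
clock: 18.65
position: [0.4942, 0.077, 0.1265]
ee_rot: [-3.141, -0.0, -0.001]
force: [0.0, 0.0, -2.3]
width: 0.693
gripper_force: 40.0
18.65 [0.4942 0.077  0.1265] yaw 0.0005804112289103076 z [ 0.0005  0.0001 -1.    ] F [ 0.027   0.0155 -2.297 ] T [0.0141 0.0331 0.012 ] w 63.75199456146652 g 39.99940979992971
units [ 0.001  -0.001   0.0816]
```

```bash
python3 -m pendant '{"slide":[[0,0,0.025],[0,0,0.02],[0,0,0.015],[0,0,0.01],[0,0,0.008],[0,0,0]],"dr":[[0,0,0],[0,0,0],[0,0,0],[0,0,0],[0,0,0],[0,0,0]],"claw":[0,0,0,0,0,0]}'
python3 w.py 0.4945 0.0773 0.102
```

```text
clock: 19.25
position: [0.4939, 0.077, 0.1025]
ee_rot: [3.141, 0.001, -0.001]
force: [-0.4, 0.0, -2.1]
width: 0.7
gripper_force: 40.0
19.25 [0.4939 0.077  0.1025] yaw 0.020609080465805354 z [-0.0006 -0.0002 -1.    ] F [-0.3995  0.0307 -2.0858] T [0.0234 0.069  0.0659] w 64.36216829751832 g 39.99946025200188
units [ 0.0021 -0.001   0.0015]
```

Over the tube with no contact force; foot at about 86.5 mm. Press a little to feel the pins.

```bash
python3 -m pendant '{"slide":[[0,0,0.005],[0,0,0.005],[0,0,0],[0,0,0]],"dr":[[0,0,0],[0,0,0],[0,0,0],[0,0,0]],"claw":[0,0,0,0]}'
python3 w.py
```

```text
clock: 19.65
position: [0.4944, 0.0771, 0.1007]
ee_rot: [-3.142, -0.001, -0.002]
force: [-2.9, -0.6, 9.6]
width: 0.697
gripper_force: 40.0
19.65 [0.4944 0.0771 0.1007] yaw 0.018295319511001055 z [ 0.0011  0.0001 -1.    ] F [-2.8761 -0.5856  9.648 ] T [-0.1708  0.7002  0.042 ] w 64.12811164245633 g 40.002257893793285
```

Resting on the pins with about 11 N. Now twist in small steps under a light push. Joint 7 has room in the negative-dr direction.

```bash
python3 -m pendant '{"slide":[[0,0,-0.001],[0,0,0],[0,0,0],[0,0,0],[0,0,0]],"dr":[[0,0,-0.5],[0,0,-0.5],[0,0,-0.5],[0,0,-0.5],[0,0,0]],"claw":[0,0,0,0,0]}'
python3 w.py
```

```text
clock: 20.15
position: [0.4943, 0.0771, 0.1003]
ee_rot: [-3.119, -0.378, -0.001]
force: [0.3, -0.1, -1.4]
width: 0.698
gripper_force: 40.0
20.15 [0.4943 0.0771 0.1003] yaw 13.820971705850214 z [ 0.0007  0.0003 -1.    ] F [ 0.2912 -0.0888 -1.3882] T [ 0.0939 -0.127   0.0057] w 64.2158215115897 g 39.99899427755736
```

The contact force vanished, so the keyways may be aligned. Push down to test.

```bash
python3 -m pendant '{"slide":[[0,0,0.005],[0,0,0.005],[0,0,0],[0,0,0]],"dr":[[0,0,0],[0,0,0],[0,0,0],[0,0,0]],"claw":[0,0,0,0]}'
python3 w.py
```

```text
clock: 20.55
position: [0.4951, 0.0777, 0.0976]
ee_rot: [-3.119, -0.377, -0.004]
force: [3.0, 0.1, 2.7]
width: 0.696
gripper_force: 40.0
20.55 [0.4951 0.0777 0.0976] yaw 13.773797059711953 z [ 0.0022  0.0006 -1.    ] F [3.0428 0.1189 2.6641] T [ 0.318  -0.4808  0.5332] w 64.0637842785842 g 40.00110677909106
```

It has dropped 3 mm past the pins' level. The pins twist the tool towards +z, so give way that way and push on.

```bash
python3 -m pendant '{"slide":[[0,0,0],[0,0,0.005],[0,0,0.005],[0,0,0]],"dr":[[0,0,-0.3],[0,0,0],[0,0,0],[0,0,0]],"claw":[0,0,0,0]}'
python3 w.py
```

```text
clock: 20.95
position: [0.4946, 0.0774, 0.0942]
ee_rot: [-3.112, -0.431, -0.002]
force: [2.2, 2.0, 2.1]
width: 0.698
gripper_force: 40.0
20.95 [0.4946 0.0774 0.0942] yaw 15.770315906702562 z [ 0.0011  0.0005 -1.    ] F [2.1956 2.0097 2.0946] T [ 0.5057 -0.6206  0.1394] w 64.2446071509564 g 40.00099578523077
```

```bash
python3 -m pendant '{"slide":[[0,0,0.005],[0,0,0.005],[0,0,0.003],[0,0,0],[0,0,0]],"dr":[[0,0,-0.1],[0,0,0],[0,0,0],[0,0,0],[0,0,0]],"claw":[0,0,0,0,0]}' 50
python3 w.py
```

```text
clock: 21.45
position: [0.4946, 0.0774, 0.091]
ee_rot: [-3.109, -0.45, -0.002]
force: [-1.0, 2.0, 11.4]
width: 0.691
gripper_force: 50.0
21.45 [0.4946 0.0774 0.091 ] yaw 16.48800151134034 z [ 0.0014  0.0004 -1.    ] F [-0.9658  2.0162 11.3637] T [0.3167 0.0081 0.0628] w 63.5816672469305 g 50.00318493694067
```

```bash
python3 -m pendant '{"slide":[[0,0,0.004],[0,0,0.003],[0,0,0],[0,0,0],[0,0,0]],"dr":[[0,0,0],[0,0,0],[0,0,0],[0,0,0],[0,0,0]],"claw":[0,0,0,0,0]}' 60
python3 w.py
python3 - <<'E'
from h import *
s=arm.get_image("scene");cv2.imwrite("pics/s8.png",s[:,:,::-1])
a=cv2.resize(s[185:260,285:375],(720,600),interpolation=cv2.INTER_CUBIC)[:,:,::-1]
cv2.imwrite("pics/c8.png",a)
q=lambda p:(proj("scene",p)-[285,185])*8+3.5
print("top",q([.4945,.077,.117]),q([.4945,.077,.121]),q([.4945+.032,.077,.075]),q([.4945+.032,.077,.079]))
E
python3 w.py
```

```text
clock: 21.95
position: [0.4947, 0.0774, 0.0908]
ee_rot: [3.109, 0.45, 0.004]
force: [-9.5, -1.2, 39.1]
width: 0.691
gripper_force: 60.0
21.95 [0.4947 0.0774 0.0908] yaw 16.481335559675735 z [ 0.0024  0.     -1.    ] F [-9.4721 -1.2492 39.098 ] T [-0.1334  2.0132  0.0702] w 63.59774228349565 g 60.01283884048462
top [335.30629641 253.86623638] [335.04451578 240.61254668] [399.26699308 465.33775134] [399.20857338 452.85079436]
22.0 [0.4948 0.0774 0.0908] yaw 16.483295353750897 z [ 0.0025  0.     -1.    ] F [-7.8521 -0.9739 39.3166] T [-0.0737  2.0122  0.0763] w 63.84576811842254 g 60.0129268784076
```

View pics/c8.png

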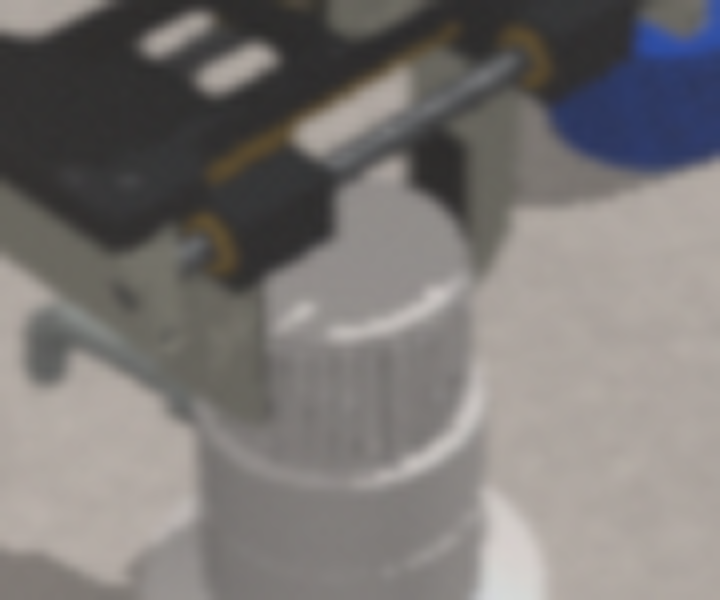

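The cap sits flush, with only the thin shoulder ring visible beneath it at crop (350,485). Height stays at 90.8 mm while force climbed to 39 N, which is the hard stop. Ease the push a little and settle.

```bash
python3 -m pendant '{"slide":[[0,0,-0.003],[0,0,0],[0,0,0],[0,0,0],[0,0,0]],"dr":[[0,0,0],[0,0,0],[0,0,0],[0,0,0],[0,0,0]],"claw":[0,0,0,0,0]}'
python3 w.py
```

```text
clock: 22.5
position: [0.4947, 0.0773, 0.0909]
ee_rot: [3.109, 0.45, 0.003]
force: [-5.5, 0.7, 27.9]
width: 0.694
gripper_force: 60.0
22.5 [0.4947 0.0773 0.0909] yaw 16.484792839086644 z [ 0.002   0.0002 -1.    ] F [-5.5427  0.6674 27.8713] T [0.0636 1.1701 0.08  ] w 63.82763551383257 g 60.008837236091495
```

```bash
python3 -c "
from cell import arm;print(arm.sign_off())"
```

```text
the job is handed in; nothing more can be done
None
```

I handed the job in at 22.5 s with the cap pressed home on the shoulder at about 28 N and still gripped, over the seated sleeve and cartridge; the arm never went near the mug or jars, and the verdict was not reported back.

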